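Load the board holder, seat its thumbscrew and back it off

ROBOT

A 7-joint arm with a two-finger parallel gripper is mounted at the origin on the work surface. World frame = base frame: x ahead of the robot, y to its left, z up, the work surface at z = 0. Lengths are in m, angles in rad, forces in N, time in s.
With the tool pointing down it reaches from about 0.35 to 0.9 m from the base axis. Payload 8.1 kg.
Tool frame: the origin (TCP) lies midway between the tips of the shut fingers; the grasp point (between the pads) lies 19 mm behind it; z points along the fingers, x is the direction in which the jaws open and shut, and the axes are right-handed (so a half turn about z gives the same grasp; the last joint's range is limited). The gripper opens to 92 mm and grips with 3 to 60 N. Pads are 19 mm wide; open, the fingers measure 130 mm over their backs; the gripper's body (75 mm by 190 mm) begins 47 mm behind the grasp point.
Start: joints at [1.055, 0.434, 0.025, 1.573, -0.012, 1.134, -0.075], TCP at [0.251, -0.573, 0.227] pointing down, gripper open.
Joint ranges: [-2.62, 2.62], [-0.44, 2.09], [-1.27, 1.32], [0.08, 2.57], [-1.32, 4.46], [0.12, 2], [-2.74, 2.74]. Speed limits (rad/s): [2.22, 2.22, 3.01, 3.01, 3.14, 3.14, 3.14].

INTERFACE

Orientations are given as a 3x3 rotation matrix whose columns are the frame's x, y, z axes.
In Python, from plant import bot gives the robot as it stands. The module is installed in compiled form; this text tells all that it offers.
- The arm moves only by the tool play_rows, never from a script. Its argument "commands" is text: rows parted by semicolons, each of 7 numbers parted by spaces: the shift along the world's x, y, z in mm, then the turn, a rotation vector about the world's x, y, z in rad, then the opening, from 0 (shut) to 1 (fully open). In form: x y z rx ry rz fingers; .... A call has 1 to 20 rows; each row shifts and turns the commanded pose from where the row before left it; what a row does not reach is not made up. A row lasts 1/12 s, in which the tool goes at most 41.7 mm and 7.16 degrees, less where a joint would pass 70% of its speed; a pose out of reach is approached as far as the arm can. A call with a gripper value outside its range is refused whole. The fingers move at their own pace and stop on an object; the grip force is fixed at half the most. Time passes only in rows, so rows that do not move let the fingers close. It gives the time, the measured TCP pose, the force and the opening at its end, in the units of the state.
- bot.sense(): the state, without advancing time (a new reading comes with each control period).
- bot.get_image(name): name is "scene" or "top"; returns a dict with "pixels" (384x512x3 uint8, red, green, blue), "intrinsics" (3x3 intrinsics, pixels), "world_from_camera" (4x4, takes a point from camera to world coordinates). Camera axes: x right, y down, z forward; pixel columns grow to the right and rows downward; lengths in m; the calibration is good to about 2 mm. A picture is of the moment at which its call begins. There is no depth.
- bot.close_job(): hands the job in, once; it reports no verdict.
Trained networks look in the newest picture that a camera, given by its name, has taken for a name from the list of things; names that differ only in an ending like _2 or _b are one class to them, and where a whole thing is asked for, a point or a joint stands for the part that bears it (a point fixed in the world has none). Each returns a list of dicts, best first, with "conf" (0 to 1); they miss things now and then, are a little off and sometimes report something else, mostly with a low value. They report only what shows in the picture. A call takes as long as a camera call. They do not tell look-alikes from the thing itself.
- bot.recognise(camera, thing): "centre" ([row, column] in pixels, amid what is visible of it).
- bot.place_of(camera, thing): "centre" ([row, column] in pixels: a listed point, or the origin of a listed thing).
The state is a dict: "t": time; "q": joint angles; "joint_velocities": joint speeds; "effort": joint torques, N m; "tcp_pos": TCP position; "tool_rot": TCP orientation; "contact_force": force on the tool from outside, world axes, zero at the start; "moment": the same for the moment, N m; "gripper_width": finger opening in m.
Only numpy, scipy, OpenCV 4.12 (cv2) and the standard library are available. Lean on these libraries where they do the work, as an engineer would, in place of code of your own. Each camera call takes 0.05 s, during which the arm holds its last target.

TASK

Lay the bare metal plate on the bed of the board holder, between its end stop and its jaw and centred across the bed, and stack the circuit board in its black carrier squarely on top of it, edges in line. Then turn the holder's thumbscrew clockwise until it seats, and back it off a quarter turn so that the stack has room to expand when it is heated. Finish while still gripping the thumbscrew and holding it still there, and leave the other things on the bench where they are.

Things in the scene. Friction and masses are not known exactly. Their poses are not given: they have to be found in the camera images.
- plate_mid (a point): centre (half-way up) of the bare aluminium plate, a flat loose slab 60 mm (its x) by 100 mm (its y) by 8 mm thick, about 130 g, without any features. It lies flat on the bench at one side of the holder, left or right, with the carrier at the other side; either end and either face is alike
- carrier_mid (a point): centre (half-way up) of the circuit board carrier: a loose flat black tray with a green circuit board sunk in its top, 60 mm (its x) by 100 mm (its y) by 10 mm thick, about 90 g, rigid, flat underneath. It starts flat on the bench, board up; it may be stacked either end round
- bed (a point): point on top of the fixed board holder's bed, 30 mm above the bench; a plate's centre is over it when the plate's end is flush with the end stop. The holder's long axis is y, z is up. The bed is a bar 36 mm wide (x), so a plate 60 mm wide overhangs 12 mm each side, open down to the bench. The end stop's face is at y = +50 mm; it is 44 mm wide, 14 mm thick, 20 mm above the bed
- jaw: sliding steel jaw of the holder, 44 mm wide, 14 mm thick in y, reaching 20 mm above the bed. Origin: middle of the lower edge of its face towards the end stop, 2 mm above the bed. In the bed's frame that face is at y = -50.5 mm - 3 mm x (3.0 - thumbscrew value), so a 100 mm plate has 0.5 mm of play when the screw is seated
- holder: the whole fixed holder, same axes as the bed point, origin on the bench 30 mm below it. Behind the jaw a block 50 mm wide, from y = -85 to -145 mm and 50 mm high above the bench, carries the thumbscrew, whose upright axis is at x = 0, y = -115 mm
- wing (a point): the steel wing of the thumbscrew: an upright flat bar 42 mm long (its x), 12 mm thick (its y) and 28 mm high (from 62 to 90 mm above the bench), to be pinched across its thickness from above. The point is its middle, on the screw's upright axis, 76 mm above the bench; it turns with the screw, and does not rise or sink
- thumbscrew (a joint): angle of the thumbscrew in rad: grows as it is turned clockwise seen from above, which moves the jaw 3 mm per rad towards the end stop. Seated (a hard end stop, jaw fully in) at 3.0; 0 is fully backed out. It starts 1.6 to 2.6 rad short of seated, stays where it is left and takes about 0.06 N m to turn
- plate: the same aluminium plate; origin at the middle of its underside
- carrier: the same carrier; origin at the middle of its underside
- flux_jar: bystander: small closed jar, 36 mm across, 38 mm high
- carton: bystander: small cardboard box 36 x 56 x 16 mm
- driver: bystander: screwdriver, 150 mm long, lying
- screw_dish: bystander: small steel bowl, 60 mm across, 18 mm high
- tweezers: bystander: steel tweezers, 120 mm long, lying
- brush: bystander: brush, 150 mm long, lying
- loupe: bystander: black eye loupe, a cylinder 40 mm across, 30 mm high
There are look-alikes about, which are no part of the job. What is meant by the carrier is not blue, brown or red, and is the smaller of those in its own colour.

How it is judged:
By the outcome, as a careful person would: the job done as asked, in the order asked, and still so for the second after the job is handed in, while the arm keeps its last pose, push and grip.
It also fails if it takes over 67 s, if anything falls off the work surface, if the arm or the gripper's body presses on something with over 40 N, if the wrist force passes 120 N, or if a joint passes its speed limit or range.

## Working session

There is one attempt and no reset: what is moved stays moved. The work goes in short steps, Python scripts to look and compute and a tool call to move; the robot and the scene stay as the last step left them, time stands still between calls to the robot, and variables do not carry over. Pictures are saved under pics/ and viewed, and the job is handed in when it is done.

Besides the shell and the picture viewer there is one more tool, called after "Request:" as name(argument=value, ...) on one line, values as JSON. play_rows: Moves the arm, as the interface text tells. Its arguments: {"type":"object","properties":{"commands":{"type":"string"}},"required":["commands"]}

```bash
mkdir -p pics
cat > h.py <<'E'
from plant import bot
import numpy as np, cv2
def shot(cam,name):
    d=bot.get_image(cam); cv2.imwrite('pics/'+name+'.png',d['pixels'][:,:,::-1]); return d
def ray(d,rc):
    K=d['intrinsics'];T=d['world_from_camera']
    v=T[:3,:3]@np.linalg.solve(K,[rc[1],rc[0],1.0]); return T[:3,3],v
def at(d,rc,z):
    o,v=ray(d,rc); return o+v*(z-o[2])/v[2]
def proj(d,p):
    T=np.linalg.inv(d['world_from_camera']);c=T[:3,:3]@np.asarray(p)+T[:3,3];u=d['intrinsics']@c;return u[1]/u[2],u[0]/u[2]
E
python3 - <<'E'
from h import *
np.set_printoptions(precision=4,suppress=True)
for c in ['top','scene']:
    d=shot(c,c+'0'); print(c,d['world_from_camera'][:3,3],d['intrinsics'][0,0]); 
    for n,z in [('plate_mid',.004),('carrier_mid',.005),('bed',.03),('wing',.076),('jaw',.032)]:
        for r in bot.place_of(c,n): print(n,np.round(r['centre'],1),round(r['conf'],2),at(d,r['centre'],z)[:2])
s=bot.sense();print(s['t'],s['tcp_pos'],s['tool_rot'],s['gripper_width'])
E
```

```text
top [ 0.1749 -0.0657  1.6492] 485.5480830818927
plate_mid [155.1 154.8] 0.92 [0.5904 0.2856]
plate_mid [160.4 152.2] 0.42 [0.5713 0.2936]
carrier_mid [175.2 317.2] 0.93 [ 0.5326 -0.2801]
carrier_mid [231.6 410.9] 0.88 [ 0.3444 -0.5994]
carrier_mid [269.8 345. ] 0.87 [ 0.2107 -0.3741]
carrier_mid [141.6 337.1] 0.73 [ 0.6547 -0.3496]
carrier_mid [181.1 412.9] 0.68 [ 0.5199 -0.6116]
bed [174.4 317.3] 0.64 [ 0.53   -0.2771]
bed [160.3 218.9] 0.57 [0.571 0.06 ]
jaw [218.  191.1] 0.5 [0.3698 0.1458]
jaw [161.5 235.1] 0.45 [0.5677 0.0044]
scene [ 1.1028 -0.2157  1.027 ] 382.36842710369245
plate_mid [218.7 386.7] 0.93 [0.588  0.2975]
carrier_mid [288.8 181.3] 0.96 [ 0.6701 -0.3497]
carrier_mid [207.8  94.1] 0.89 [ 0.3377 -0.5928]
carrier_mid [164.5 162.4] 0.78 [ 0.2085 -0.3651]
carrier_mid [241.4 201.2] 0.7 [ 0.5357 -0.2753]
carrier_mid [259.2  87.9] 0.65 [ 0.518  -0.6069]
bed [225.6 314.6] 0.8 [0.5743 0.0651]
bed [241.2 202.6] 0.42 [ 0.5498 -0.2698]
bed [291.6 240.3] 0.18 [ 0.7246 -0.1919]
wing [291.7 236.2] 0.67 [ 0.7399 -0.2033]
wing [222.6 279.1] 0.56 [ 0.5659 -0.0441]
wing [226.9 297.1] 0.47 [0.5914 0.0023]
jaw [229.2 299.5] 0.61 [0.5769 0.0172]
0.6 [ 0.2507 -0.5725  0.2267] [[ 0.4011 -0.916   0.    ]
 [-0.916  -0.4011 -0.0001]
 [ 0.0001 -0.     -1.    ]] 0.09223767511856067
```

Run:
```python
import cv2
a=cv2.imread('pics/top0.png');cv2.imwrite('pics/top0b.png',cv2.resize(a[110:300,120:440],None,fx=2.5,fy=2.5,interpolation=cv2.INTER_CUBIC)[:600])
a=cv2.imread('pics/scene0.png');cv2.imwrite('pics/scene0b.png',cv2.resize(a,None,fx=1.5,fy=1.5,interpolation=cv2.INTER_CUBIC))
```

```text
(no output)
```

View pics/top0b.png

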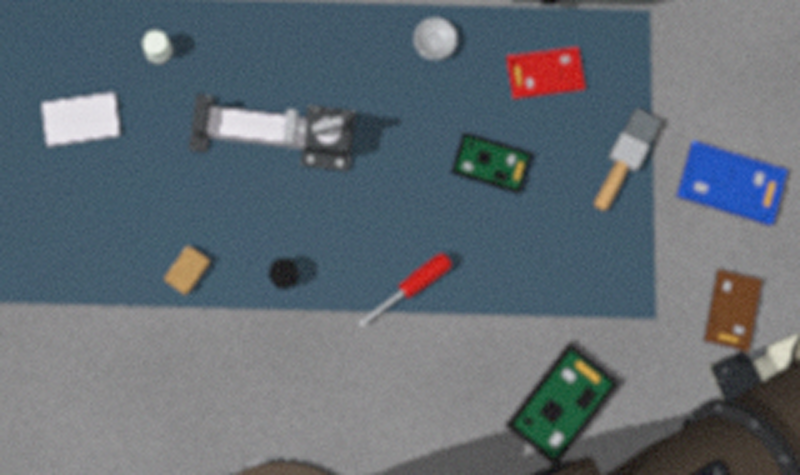

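View pics/scene0b.png

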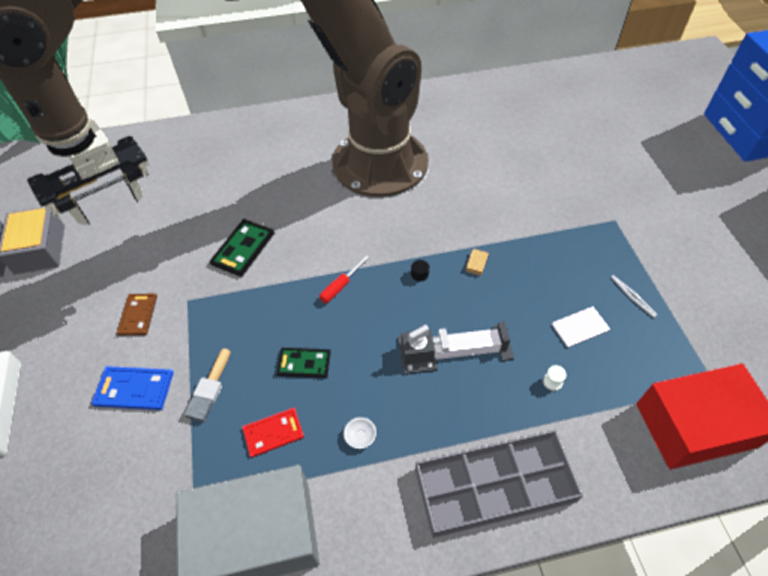

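The carrier candidates (those networks found, top view) are: small black and green at (175,317), larger black and green at (270,345), red at (142,337), blue at (181,413) and brown at (232,411). The black carrier that is smaller in its colour is the one at (175,317). I'll confirm that in a crop and measure sizes and poses.

```bash
cat > m.py <<'E'
from h import *
from scipy.optimize import least_squares
def mask_plate(px):
    hsv=cv2.cvtColor(px,cv2.COLOR_RGB2HSV); return ((hsv[...,2]>170)&(hsv[...,1]<50)).astype(np.uint8)
def comp(m,rc):
    n,l,s,c=cv2.connectedComponentsWithStats(m)
    r,cc=int(rc[0]),int(rc[1]); w=l[max(r-4,0):r+5,cc-4:cc+5].ravel(); w=w[w>0]
    return (l==np.bincount(w).argmax()).astype(np.uint8)
def corners(d,m,z):
    ys,xs=np.nonzero(m)
    # boundary contour pixels to world at z
    c=cv2.findContours(cv2.resize(m*255,None,fx=4,fy=4,interpolation=cv2.INTER_LINEAR)//128,cv2.RETR_EXTERNAL,cv2.CHAIN_APPROX_NONE)[0]
    c=max(c,key=cv2.contourArea)[:,0,:]
    px=(c+0.5)/4-0.5
    P=np.array([at(d,(y,x),z)[:2] for x,y in px])
    (cx,cy),(w,h),a=cv2.minAreaRect((P*1000).astype(np.float32))
    return cx,cy,w,h,a
E
python3 - <<'E'
from m import *
for cam,pl,cs in [('top',(155,155),[(175,317),(270,345)]),('scene',(219,387),[(241,201),(164.5,162)])]:
    d=bot.get_image(cam);px=d['pixels']
    print(cam,'plate',np.round(corners(d,comp(mask_plate(px),pl),.006),1))
    for c in cs:
        r,k=int(c[0]),int(c[1]);i=px.astype(int)
        m=((i[...,1]>i[...,2]+10)|(i.sum(2)<110)).astype(np.uint8)
        m=cv2.morphologyEx(m,cv2.MORPH_CLOSE,np.ones((5,5),np.uint8))
        print('carrier',c,np.round(corners(d,comp(m,c),.009),1), comp(m,c).sum())
    if cam=='top':
        a=px[110:300,280:400];cv2.imwrite('pics/cands.png',cv2.resize(a[:,:,::-1],None,fx=3,fy=3,interpolation=cv2.INTER_CUBIC))
        a=px[135:185,185:275];cv2.imwrite('pics/holdt.png',cv2.resize(a[:,:,::-1],None,fx=8,fy=8,interpolation=cv2.INTER_CUBIC))
    else:
        a=px[200:260,255:350];cv2.imwrite('pics/holds.png',cv2.resize(a[:,:,::-1],None,fx=8,fy=8,interpolation=cv2.INTER_CUBIC))
E
```

```text
top plate [581.8 295.7  64.1 102.7  10.5]
carrier (175, 317) [ 533.6 -276.8   95.9   57.4   75.1] 403
carrier (270, 345) [  35.6 -276.1  374.9  777.8   21.5] 13531
scene plate [583.2 299.2  66.9 106.7  10.2]
carrier (241, 201) [ 539.8 -273.6   99.1   62.8   76.8] 578
carrier (164.5, 162) [ 209.1 -368.2   89.   147.7   53.1] 793
```

View pics/cands.png

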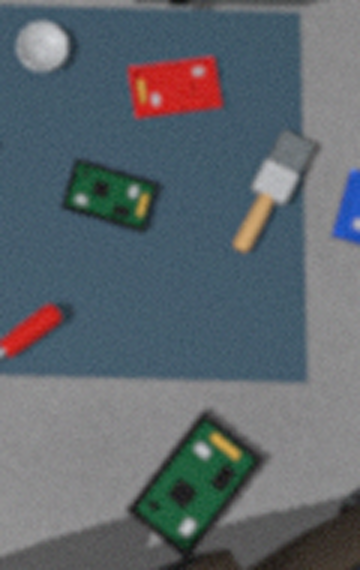

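View pics/holdt.png

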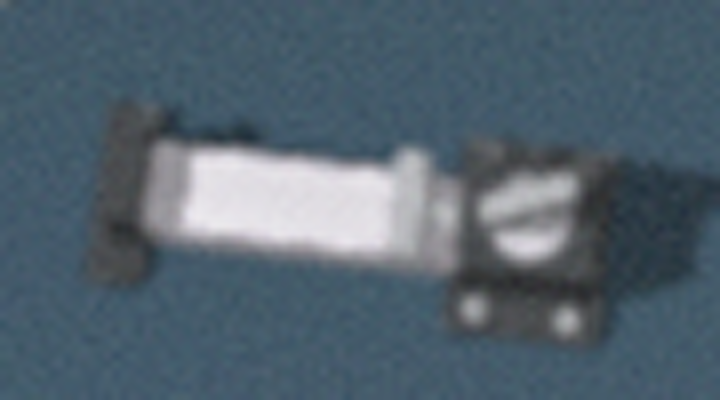

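View pics/holds.png

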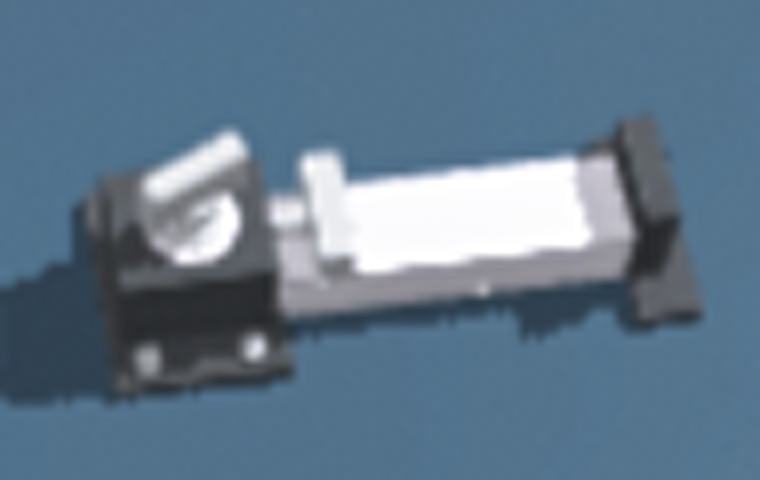

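```bash
cat > fit.py <<'E'
from m import *
S=[((115,278),(25,-145,50)),((275,268),(25,-85,50)),((103,190),(-25,-145,50)),((262,172),(-25,-85,50)),
((650,118),(-22,64,50)),((680,213),(22,64,50)),((640,230),(22,50,50)),((620,128),(-22,50,50)),((632,245),(18,50,30))]
T=[((460,145),(25,-85,50)),((612,160),(25,-145,50)),((600,290),(-25,-145,50)),((450,280),(-25,-85,50)),
((115,100),(22,64,50)),((162,110),(22,50,50)),((150,240),(-18,50,30))]
def R(a): return np.array([[np.cos(a),-np.sin(a),0],[np.sin(a),np.cos(a),0],[0,0,1]])
def W(p,h): return R(p[2])@(np.array(h)/1000)+np.array([p[0],p[1],0])
def fit(ds,which='ST'):
    L=[]
    if 'S' in which: L+=[(ds['scene'],((u+.5)/8-.5+255,(v+.5)/8-.5+200),h) for (u,v),h in S]
    if 'T' in which: L+=[(ds['top'],((u+.5)/8-.5+185,(v+.5)/8-.5+135),h) for (u,v),h in T]
    def f(p):
        r=[]
        for d,(u,v),h in L:
            a,b=proj(d,W(p,h)); r+=[b-u,a-v]
        return r
    return least_squares(f,[.57,.06,-.1],loss='soft_l1',f_scale=.5)
E
python3 - <<'E'
from fit import *
ds={c:bot.get_image(c) for c in('top','scene')}
for w in('S','T','ST'):
    s=fit(ds,w);print(w,np.round(s.x,4),np.round(np.abs(s.fun).mean(),2))
p=s.x
for c,(o,q) in {'top':((185,135),(90,50)),'scene':((255,200),(95,60))}.items():
    d=ds[c];p=fit(ds,'ST').x
    a=cv2.resize(np.ascontiguousarray(d['pixels'][o[1]:o[1]+q[1],o[0]:o[0]+q[0],::-1]),None,fx=8,fy=8,interpolation=cv2.INTER_CUBIC)
    def box(x,y0,y1,z0,z1,col):
        def P(h):
            r,cc=proj(d,W(p,h));return (int((cc-o[0]+.5)*8-.5),int((r-o[1]+.5)*8-.5))
        for z in(z0,z1):
            q=[(-x,y0,z),(x,y0,z),(x,y1,z),(-x,y1,z)]
            cv2.polylines(a,[np.array([P(h) for h in q])],True,col,1)
        return P
    box(25,-145,-85,50,50,(0,0,255));box(22,50,64,30,50,(0,255,0));P=box(18,-85,50,30,30,(255,0,0))
    cv2.circle(a,P((0,-115,76)),3,(0,0,255),-1)
    jv=2.1 
    cv2.imwrite(f'pics/ov_{c}.png',a)
E
```

```text
S [ 0.5784  0.0677 -0.1121] 0.67
T [ 0.5782  0.0635 -0.1174] 1.0
ST [ 0.5786  0.0667 -0.1105] 0.88
```

View pics/ov_top.png

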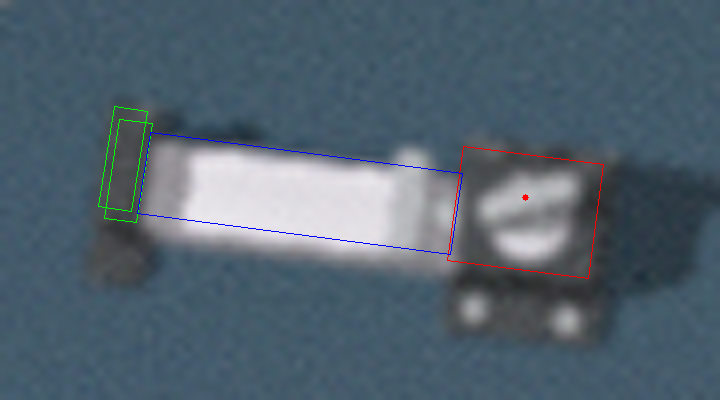

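View pics/ov_scene.png

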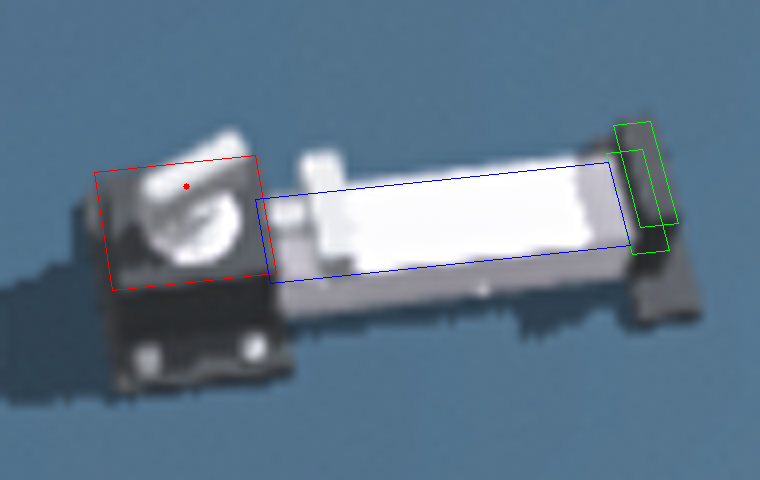

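The crop confirms the choice: (175,317) is the smaller black-framed green board. Its twin at (270,345) is clearly bigger. The holder overlay shows my hand-picked points are off, so I'll fit the bed edges subpixel instead.

```bash
cat > fit2.py <<'E'
from fit import *
def upcrop(d,o,q):
    return cv2.resize(cv2.GaussianBlur(cv2.cvtColor(d['pixels'],cv2.COLOR_RGB2GRAY)[o[1]:o[1]+q[1],o[0]:o[0]+q[0]].astype(np.float32),(0,0),.6),None,fx=8,fy=8,interpolation=cv2.INTER_CUBIC)
OFF={'top':((185,135),(90,50)),'scene':((255,200),(95,60))}
def s2(c,u,v):
    o=OFF[c][0]; return ((u+.5)/8-.5+o[0],(v+.5)/8-.5+o[1])
def edges(c,d,us,vr1,vr2):
    g=np.gradient(upcrop(d,*OFF[c]),axis=0)
    out=[]
    for u in us:
        for sgn,(a,b),x in((1,vr1,0),(-1,vr2,1)):
            col=sgn*g[a:b,u]; v=a+col.argmax(); out.append((u,v,x))
    return out
E
python3 - <<'E'
from fit2 import *
ds={c:bot.get_image(c) for c in('top','scene')}
E={'top':edges('top',ds['top'],range(200,385,12),(130,175),(215,262)),'scene':edges('scene',ds['scene'],range(370,570,12),(145,200),(235,290))}
for c in E:
    for x in(0,1):
        a=np.array([(u,v) for u,v,k in E[c] if k==x]);print(c,x,np.polyfit(a[:,0],a[:,1],1),a[:,1])
# x edge sign: top upper edge = +18 ; scene upper edge=-18
def f(p,cs):
    r=[]
    for c in cs:
        for u,v,k in E[c]:
            x=(18 if k==0 else -18)*(1 if c=='top' else -1)
            U=np.array(s2(c,u,v)); A=np.array(proj(ds[c],W((p[0],.064,p[1]),(x,-60,30))))[::-1];B=np.array(proj(ds[c],W((p[0],.064,p[1]),(x,50,30))))[::-1]
            t=(B-A)/np.linalg.norm(B-A); r.append(t[0]*(U-A)[1]-t[1]*(U-A)[0])
    return r
for cs in(['top'],['scene'],['top','scene']):
    s=least_squares(f,[.574,-.1],args=(cs,),loss='soft_l1',f_scale=.3);print(cs,s.x,np.abs(s.fun).mean())
E
```

```text
top 0 [1.15563725e-01 1.22674020e+02] [148 148 147 147 148 155 155 156 156 156 163 164 164 164 164 164]
top 1 [1.06740196e-01 2.13357843e+02] [235 236 236 235 243 243 243 243 243 243 251 252 252 251 251 252]
scene 0 [-1.13562092e-01  2.22449346e+02] [180 179 179 179 172 172 172 171 171 171 164 164 163 163 163 163 156]
scene 1 [-1.27655229e-01  3.21310866e+02] [275 275 268 267 267 266 267 267 260 259 259 258 259 252 251 251 250]
['top'] [ 0.57470357 -0.09438511] 0.3570923403606234
['scene'] [ 0.57647135 -0.07977192] 0.4245081575333739
['top', 'scene'] [ 0.57553991 -0.0960885 ] 0.4446953583846165
```

Request:
play_rows(commands="16 31.5 0 0 0 0.053 1;16 31.5 0 0 0 0.053 1;16 31.5 0 0 0 0.053 1;16 31.5 0 0 0 0.053 1;16 31.5 0 0 0 0.053 1;16 31.5 0 0 0 0.053 1;16 31.5 0 0 0 0.053 1;16 31.5 0 0 0 0.053 1;16 31.5 0 0 0 0.053 1;16 31.5 0 0 0 0.053 1;16 31.5 0 0 0 0.053 1;16 31.5 0 0 0 0.053 1;16 31.5 0 0 0 0.053 1;16 31.5 0 0 0 0.053 1;16 31.5 0 0 0 0.053 1;16 31.5 0 0 0 0.053 1;16 31.5 0 0 0 0.053 1;16 31.5 0 0 0 0.053 1;16 31.5 0 0 0 0.053 1;16 31.5 0 0 0 0.053 1")

```text
t: 2.57
tcp_pos: [0.5714, 0.059, 0.2269]
tool_rot: [[0.995, -0.096, 0.001], [-0.096, -0.995, -0.0], [0.001, 0.0, -1.0]]
contact_force: [1.2, 0.0, -0.3]
gripper_width: 0.0916
```

Request:
play_rows(commands="4 0 -35 0 0 0 1;0 0 -35 0 0 0 1;0 0 -35 0 0 0 1;0 0 -35 0 0 0 1;0 0 -35 0 0 0 1;0 0 -35 0 0 0 1;0 0 -5 0 0 0 0.6;0 0 0 0 0 0 0.5;0 0 0 0 0 0 0.46;0 0 0 0 0 0 0.43")

```text
t: 3.4
tcp_pos: [0.5764, 0.0579, 0.014]
tool_rot: [[0.995, -0.098, 0.003], [-0.098, -0.995, 0.001], [0.003, -0.001, -1.0]]
contact_force: [0.7, -0.1, 0.4]
gripper_width: 0.07
```

Request:
play_rows(commands="0 0 0 0 0 0 0.41;0 0 0 0 0 0 0.40")

```text
t: 3.57
tcp_pos: [0.5759, 0.0576, 0.0136]
tool_rot: [[0.995, -0.098, 0.003], [-0.098, -0.995, 0.0], [0.003, -0.001, -1.0]]
contact_force: [-0.2, 0.3, -0.1]
gripper_width: 0.0564
```

Request:
play_rows(commands="0 0 0 0 0 0 0.40;0 0 0 0 0 0 0.40;0 0 0 0 0 0 0.40;0 0 0 0 0 0 0.40")

```text
t: 3.9
tcp_pos: [0.5747, 0.0574, 0.0119]
tool_rot: [[0.995, -0.098, 0.0], [-0.098, -0.995, -0.0], [0.0, 0.0, -1.0]]
contact_force: [0.7, -0.8, 0.0]
gripper_width: 0.037
```

Request:
play_rows(commands="0 0 0 0 0 0 0.37;0 0 0 0 0 0 0.37;0 0 0 0 0 0 0.37")

```text
t: 4.15
tcp_pos: [0.5752, 0.0574, 0.0119]
tool_rot: [[0.995, -0.098, 0.001], [-0.098, -0.995, 0.0], [0.001, -0.0, -1.0]]
contact_force: [2.8, -0.8, 0.4]
gripper_width: 0.0358
```

Run:
```python
from h import *
s=bot.sense()
for k in s: print(k,np.round(s[k],4).tolist())
```

```text
t 4.15
q [0.074, 0.6508, -0.3805, 1.868, 0.3616, 0.6898, -0.616]
joint_velocities [0.0013, 0.0025, -0.0003, -0.0009, -0.0006, 0.0004, -0.0006]
effort [-0.4505, -68.7899, -7.1134, -19.1234, -0.4665, 0.5183, -0.0679]
tcp_pos [0.5752, 0.0574, 0.0119]
tool_rot [[0.9952, -0.0981, 0.0009], [-0.0981, -0.9952, 0.0], [0.0009, -0.0001, -1.0]]
contact_force [2.7688, -0.7506, 0.381]
moment [-0.168, -0.4942, 0.1166]
gripper_width 0.0358
```

Request:
play_rows(commands="0 0 30 0 0 0 1;0 0 40 0 0 0 1;0 20 20 0 0 0.04 1;1 36 0 0 0 0.04 1;1 36 0 0 0 0.04 1;1 36 0 0 0 0.04 1;1 36 0 0 0 0.04 1;1 36 0 0 0 0.04 1;2 40 -20 0 0 0.04 1;0 0 -40 0 0 0 1;0 0 -30 0 0 0 1;0 0 0 0 0 0 1")

```text
t: 5.15
tcp_pos: [0.5772, 0.2927, 0.0067]
tool_rot: [[0.983, 0.183, -0.009], [0.183, -0.983, -0.005], [-0.01, 0.004, -1.0]]
contact_force: [-0.8, -0.6, -0.2]
gripper_width: 0.0918
```

Run:
```python
from h import *
d=shot('scene','s1');cv2.imwrite('pics/s1b.png',cv2.resize(d['pixels'][170:270,340:440,::-1],None,fx=6,fy=6,interpolation=cv2.INTER_CUBIC))
```

```text
(no output)
```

View pics/s1b.png

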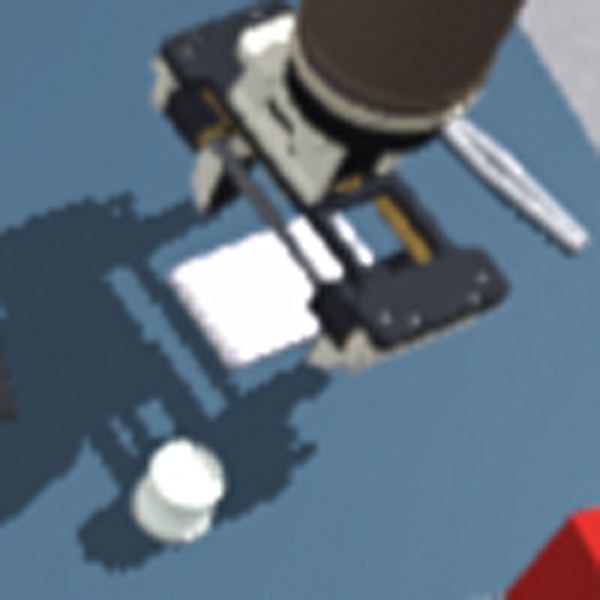

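Request:
play_rows(commands="3 3 0 0 0 0 1;0 0 0 0 0 0 1;0 0 0 0 0 0 1")

```text
t: 5.45
tcp_pos: [0.5862, 0.2985, 0.0156]
tool_rot: [[0.984, 0.18, 0.003], [0.18, -0.984, 0.002], [0.004, -0.001, -1.0]]
contact_force: [0.0, 0.5, -0.3]
gripper_width: 0.0919
```

Request:
play_rows(commands="-1 0 -5 0 0 0 1;0 0 -4 0 0 0 0.8;0 0 0 0 0 0 0.5;0 0 0 0 0 0 0.5;0 0 0 0 0 0 0.5;0 0 0 0 0 0 0.5;0 0 0 0 0 0 0.5")

```text
t: 6.03
tcp_pos: [0.5836, 0.2978, 0.0042]
tool_rot: [[0.983, 0.181, 0.0], [0.181, -0.983, 0.0], [0.0, -0.0, -1.0]]
contact_force: [0.2, 0.3, 0.5]
gripper_width: 0.0585
```

Request:
play_rows(commands="0 0 0 0 0 0 0.4;0 0 0 0 0 0 0.4;0 0 0 0 0 0 0.4")

```text
t: 6.28
tcp_pos: [0.5836, 0.2978, 0.0042]
tool_rot: [[0.983, 0.181, 0.0], [0.181, -0.983, 0.0], [0.0, -0.0, -1.0]]
contact_force: [0.1, -0.3, 1.4]
gripper_width: 0.0595
```

Request:
play_rows(commands="0 0 10 0 0 0 0.4;0 0 25 0 0 0 0.4;0 0 30 0 0 0 0.4;0 -10 20 0 0 -0.027 0.4;-1 -24 0 0 0 -0.025 0.4;-1 -24 0 0 0 -0.025 0.4;-1 -24 0 0 0 -0.025 0.4;-1 -24 0 0 0 -0.025 0.4;-1 -24 0 0 0 -0.025 0.4;-1 -24 0 0 0 -0.025 0.4;-1 -24 0 0 0 -0.025 0.4;-1 -24 0 0 0 -0.025 0.4;-1 -24 0 0 0 -0.025 0.4;0 -10 0 0 0 -0.025 0.4;0 0 0 0 0 0 0.4;0 0 0 0 0 0 0.4;0 0 0 0 0 0 0.4")

```text
t: 7.7
tcp_pos: [0.5746, 0.0637, 0.0895]
tool_rot: [[0.996, -0.093, 0.001], [-0.093, -0.996, 0.001], [0.0, -0.001, -1.0]]
contact_force: [0.1, -0.3, -1.2]
gripper_width: 0.059
```

Run:
```python
from h import *
d=shot('scene','s2');cv2.imwrite('pics/s2b.png',cv2.resize(d['pixels'][170:270,250:350,::-1],None,fx=6,fy=6,interpolation=cv2.INTER_CUBIC))
```

```text
(no output)
```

View pics/s2b.png

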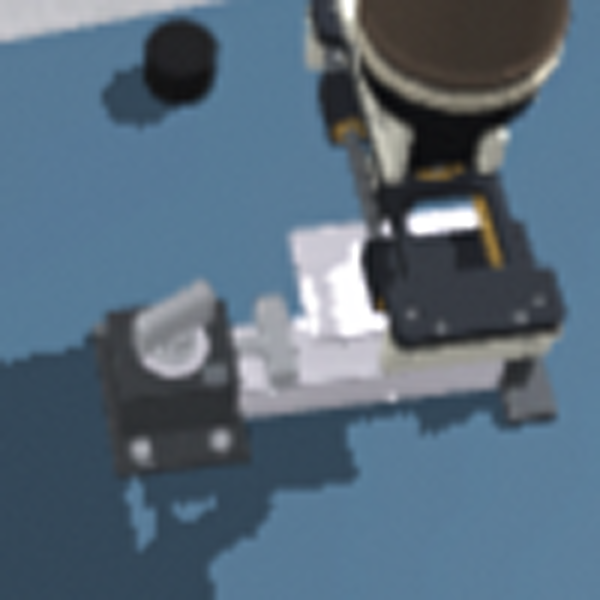

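Run:
```python
from h import *
d=bot.get_image('scene'); s=bot.sense(); print(s['tcp_pos'])
a=.095;R=np.array([[np.cos(a),-np.sin(a)],[np.sin(a),np.cos(a)]])
def hol(p): return R@(p[:2]-np.array([.5757,.065]))*1000
for n,u,v,z in [('plate TL',290,230,.0933),('plate left lower',308,318,.0933),('jaw top face edge far',288,292,.05),('jaw top near',298,352,.05),('stop in',505,385,.03)]:
    p=at(d,((v+.5)/6-.5+170,(u+.5)/6-.5+250),z);print(n,p,hol(p))
d=bot.get_image('top');cv2.imwrite('pics/t2b.png',cv2.resize(d['pixels'][135:185,185:275,::-1],None,fx=8,fy=8,interpolation=cv2.INTER_CUBIC))
```

```text
[0.57456478 0.06382313 0.08932746]
plate TL [0.54044066 0.01827951 0.0933    ] [-30.6685763  -49.85442641]
plate left lower [0.58969198 0.01275397 0.0933    ] [ 18.88480255 -50.68320419]
jaw top face edge far [0.54928126 0.01794519 0.05      ] [-21.83613286 -49.34863785]
jaw top near [0.58322058 0.01315752 0.05      ] [ 12.40430005 -50.89533402]
stop in [0.61372887 0.1116759  0.03      ] [33.4298511  50.07274659]
```

View pics/t2b.png

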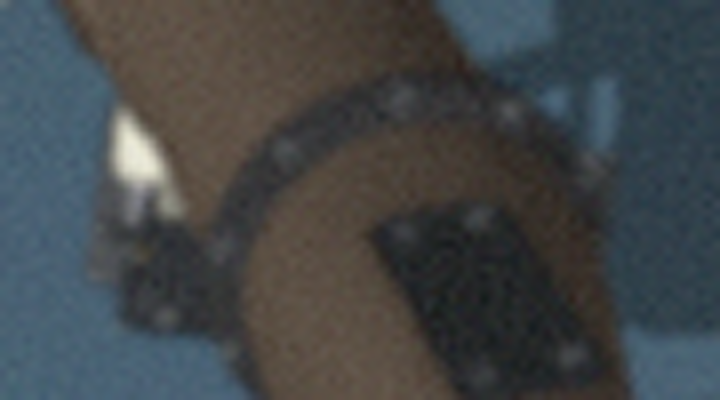

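Run:
```python
from h import *
d=bot.get_image('scene')
b=cv2.imread('pics/scene0.png')
cv2.imwrite('pics/jawz.png',cv2.resize(b[212:240,285:345],None,fx=13,fy=13,interpolation=cv2.INTER_LANCZOS4))
a=.095;R=np.array([[np.cos(a),-np.sin(a)],[np.sin(a),np.cos(a)]])
def hol(p): return R@(p[:2]-np.array([.5757,.065]))*1000
for n,u,v in [('jaw far R',345,155),('jaw far L',300,155),('stop far in',617,125),('stop far out',650,118),('stop near in',640,230),('stop near out',680,213),('blk',275,268),('blk',262,172),('blk',115,278),('blk',103,190)]:
    p=at(d,((v+.5)/8-.5+200,(u+.5)/8-.5+255),.05);print(n,hol(p))
```

```text
jaw far R [-19.44776896 -49.48736107]
jaw far L [-21.70976747 -66.04056517]
stop far in [-18.55659576  53.52224816]
stop far out [-19.88859531  66.45404227]
stop near in [26.51915312 51.1487201 ]
stop near out [21.51932604 67.36047617]
blk [ 24.1209377  -83.54345322]
blk [-16.38541545 -81.2818753 ]
blk [  20.37455339 -141.64378214]
blk [ -16.71387924 -140.72278961]
```

View pics/jawz.png

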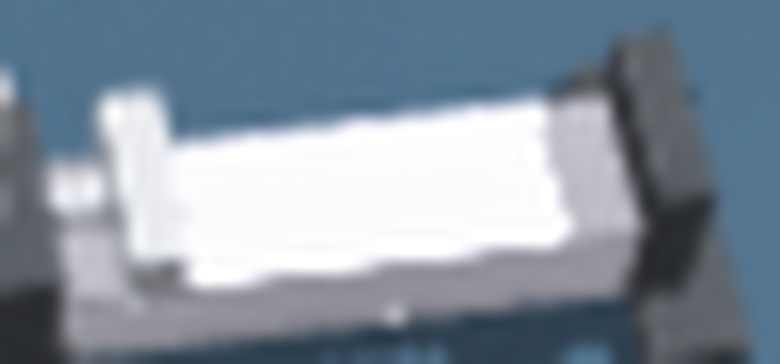

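Request:
play_rows(commands="1 1 -15 0 0 0 0.4;0 0 -15 0 0 0 0.4;0 0 -10 0 0 0 0.4;0 0 0 0 0 0 0.4;0 0 0 0 0 0 0.4;0 0 0 0 0 0 0.4")

```text
t: 8.4
tcp_pos: [0.5759, 0.063, 0.0496]
tool_rot: [[0.996, -0.095, 0.001], [-0.095, -0.996, 0.0], [0.001, -0.0, -1.0]]
contact_force: [-0.2, 0.5, -0.8]
gripper_width: 0.0591
```

Run:
```python
from h import *
d=shot('scene','s3');cv2.imwrite('pics/s3b.png',cv2.resize(d['pixels'][195:255,270:350,::-1],None,fx=9,fy=9,interpolation=cv2.INTER_LANCZOS4))
```

```text
(no output)
```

View pics/s3b.png

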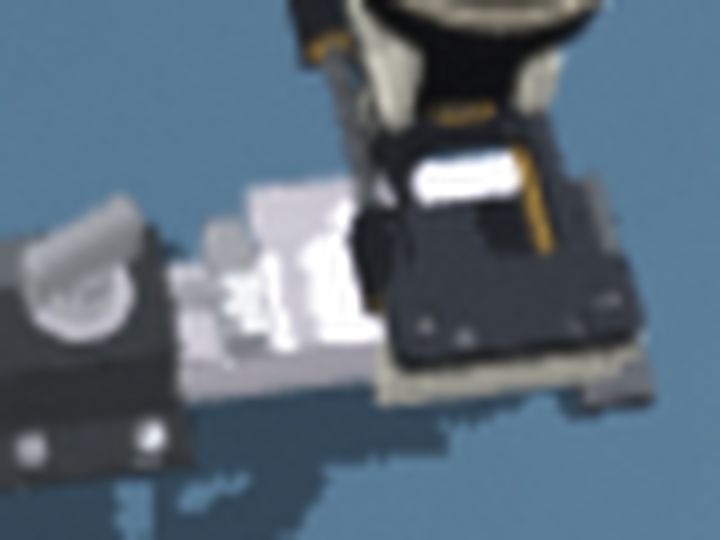

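Request:
play_rows(commands="0 0 -5 0 0 0 0.4;0 0 -5 0 0 0 0.4;0 0 -3 0 0 0 0.4;0 0 0 0 0 0 0.4;0 0 0 0 0 0 0.4")

```text
t: 8.87
tcp_pos: [0.5753, 0.0626, 0.0358]
tool_rot: [[0.995, -0.095, -0.001], [-0.095, -0.995, -0.0], [-0.001, 0.0, -1.0]]
contact_force: [-0.7, -0.4, -2.1]
gripper_width: 0.0593
```

Request:
play_rows(commands="0.1 1 -0.5 0 0 0 0.4;0.1 1 0 0 0 0 0.4;0 0 0 0 0 0 0.4")

```text
t: 9.12
tcp_pos: [0.5759, 0.0651, 0.0358]
tool_rot: [[0.996, -0.095, 0.0], [-0.095, -0.996, 0.0], [0.0, -0.0, -1.0]]
contact_force: [0.8, 0.5, -2.2]
gripper_width: 0.0594
```

Request:
play_rows(commands="0.1 1 0 0 0 0 0.4;0 0 0 0 0 0 0.4")

```text
t: 9.28
tcp_pos: [0.576, 0.066, 0.0357]
tool_rot: [[0.996, -0.095, 0.0], [-0.095, -0.996, 0.0], [0.0, -0.0, -1.0]]
contact_force: [-0.7, 0.4, -1.8]
gripper_width: 0.0596
```

Request:
play_rows(commands="0.1 1 0 0 0 0 0.4;0 0 0 0 0 0 0.4")

```text
t: 9.45
tcp_pos: [0.576, 0.067, 0.0357]
tool_rot: [[0.995, -0.095, 0.0], [-0.095, -0.995, 0.0], [0.0, -0.0, -1.0]]
contact_force: [-0.2, -0.6, -1.8]
gripper_width: 0.059
```

Request:
play_rows(commands="0.1 1 0 0 0 0 0.4;0 0 0 0 0 0 0.4")

```text
t: 9.62
tcp_pos: [0.5761, 0.0675, 0.0356]
tool_rot: [[0.995, -0.095, 0.0], [-0.095, -0.995, -0.0], [0.0, 0.0, -1.0]]
contact_force: [-0.6, -0.5, -0.9]
gripper_width: 0.0589
```

Request:
play_rows(commands="0.1 1 0 0 0 0 0.4;0 0 0 0 0 0 0.4")

```text
t: 9.78
tcp_pos: [0.5761, 0.0676, 0.0355]
tool_rot: [[0.995, -0.096, -0.0], [-0.096, -0.995, -0.001], [-0.0, 0.001, -1.0]]
contact_force: [0.0, -4.4, -1.6]
gripper_width: 0.0594
```

Request:
play_rows(commands="0.1 1 0 0 0 0 0.4;0 0 0 0 0 0 0.4")

```text
t: 9.95
tcp_pos: [0.576, 0.0677, 0.0354]
tool_rot: [[0.995, -0.096, -0.001], [-0.096, -0.995, -0.002], [-0.001, 0.003, -1.0]]
contact_force: [-0.4, -7.5, -1.0]
gripper_width: 0.0596
```

Request:
play_rows(commands="-0.2 -2 0 0 0 0 0.4;0 0 -1 0 0 0 0.4;0 0 -1 0 0 0 0.4;0 0 0 0 0 0 0.4")

```text
t: 10.28
tcp_pos: [0.5762, 0.0676, 0.0341]
tool_rot: [[0.995, -0.095, 0.0], [-0.095, -0.995, -0.0], [0.0, 0.0, -1.0]]
contact_force: [-1.7, -3.5, 5.7]
gripper_width: 0.059
```

Request:
play_rows(commands="0 0 0 0 0 0 0.7;0 0 0 0 0 0 0.8;0 0 0 0 0 0 0.9;0 0 20 0 0 0 1;0 0 35 0 0 0 1;0 -20 25 0 0 0 1;-3 -35 0 0 0 -0.012 1;-4 -35 0 0 0 -0.015 1;-4 -35 0 0 0 -0.015 1;-4 -35 0 0 0 -0.015 1;-4 -35 0 0 0 -0.015 1;-4 -35 0 0 0 -0.015 1;-4 -35 0 0 0 -0.015 1;-4 -35 0 0 0 -0.015 1;-4 -30 0 0 0 -0.015 1;-4 -14 0 0 0 -0.017 1;-1 0 -10 0 0 -0.015 1;0 0 0 0 0 0 1")

```text
t: 11.78
tcp_pos: [0.535, -0.2758, 0.1019]
tool_rot: [[0.966, -0.258, -0.002], [-0.258, -0.966, 0.001], [-0.002, -0.001, -1.0]]
contact_force: [0.0, 0.6, -0.0]
gripper_width: 0.0919
```

Run:
```python
from h import *
d=shot('scene','s4');cv2.imwrite('pics/s4b.png',cv2.resize(d['pixels'][190:280,150:350,::-1],None,fx=4,fy=4,interpolation=cv2.INTER_LANCZOS4))
d=shot('top','t4');cv2.imwrite('pics/t4b.png',cv2.resize(d['pixels'][135:185,185:275,::-1],None,fx=8,fy=8,interpolation=cv2.INTER_CUBIC))
print(bot.sense()['tcp_pos'])
```

```text
[ 0.53628296 -0.27379569  0.10314097]
```

View pics/s4b.png

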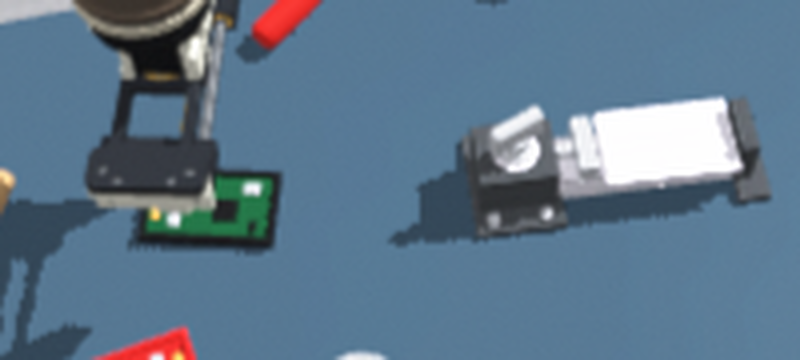

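View pics/t4b.png

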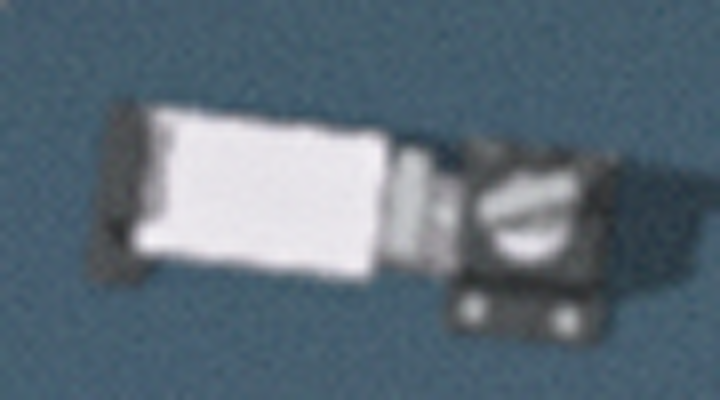

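The pictures show the plate flat on the bed, flush with the end stop, with an even overhang and a gap before the jaw. Next is the carrier.

Request:
play_rows(commands="0 0 -30 0 0 0.006 1;0 0 -35 0 0 0.006 1;0 0 -22 0 0 0 1;0 0 0 0 0 0 1;0 0 0 0 0 0 1")

```text
t: 12.3
tcp_pos: [0.5362, -0.2741, 0.0163]
tool_rot: [[0.97, -0.242, -0.002], [-0.242, -0.97, 0.002], [-0.002, -0.001, -1.0]]
contact_force: [-0.2, -0.5, 1.2]
gripper_width: 0.0917
```

Run:
```python
from h import *
print(bot.sense()['tcp_pos'])
d=shot('top','t5');cv2.imwrite('pics/t5b.png',cv2.resize(d['pixels'][145:215,285:355,::-1],None,fx=8,fy=8,interpolation=cv2.INTER_CUBIC))
d=shot('scene','s5');cv2.imwrite('pics/s5b.png',cv2.resize(d['pixels'][200:280,160:240,::-1],None,fx=7,fy=7,interpolation=cv2.INTER_CUBIC))
```

```text
[ 0.53619243 -0.27409047  0.01632689]
```

View pics/s5b.png

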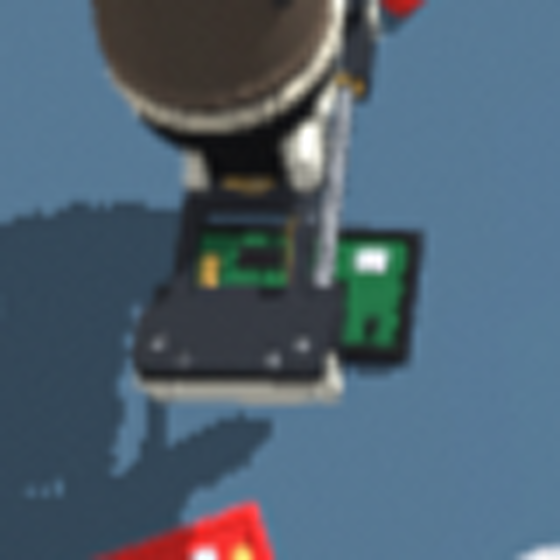

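Request:
play_rows(commands="0 0 -6 0 0 0 1;0 0 -5 0 0 0 0.8;0 0 0 0 0 0 0.5;0 0 0 0 0 0 0.5;0 0 0 0 0 0 0.5;0 0 0 0 0 0 0.5;0 0 0 0 0 0 0.4;0 0 0 0 0 0 0.4;0 0 0 0 0 0 0.4")

```text
t: 13.15
tcp_pos: [0.5361, -0.2764, 0.0058]
tool_rot: [[0.97, -0.245, 0.0], [-0.245, -0.97, -0.0], [0.0, 0.0, -1.0]]
contact_force: [-0.4, 0.7, 3.1]
gripper_width: 0.0593
```

Request:
play_rows(commands="0 0 10 0 0 0 0.4;0 0 25 0 0 0 0.4;0 0 30 0 0 0 0.4;0 0 30 0 0 0 0.4;0 14 14 0 0 0.012 0.4;3 25 0 0 0 0.01 0.4;3 25 0 0 0 0.01 0.4;3 25 0 0 0 0.01 0.4;3 25 0 0 0 0.01 0.4;3 25 0 0 0 0.01 0.4;3 25 0 0 0 0.01 0.4;3 25 0 0 0 0.01 0.4;3 25 0 0 0 0.01 0.4;3 25 0 0 0 0.01 0.4;3 25 0 0 0 0.01 0.4;3 25 0 0 0 0.01 0.4;3 25 0 0 0 0.01 0.4;3 25 0 0 0 0.02 0.4;0 0 0 0 0 0 0.4;0 0 0 0 0 0 0.4")

```text
t: 14.82
tcp_pos: [0.5743, 0.0656, 0.1147]
tool_rot: [[0.996, -0.091, -0.0], [-0.091, -0.996, 0.001], [-0.0, -0.001, -1.0]]
contact_force: [0.6, -0.4, -0.8]
gripper_width: 0.0592
```

Request:
play_rows(commands="0 0 0 0 0 0 0.4")

```text
t: 14.9
tcp_pos: [0.5745, 0.0627, 0.1145]
tool_rot: [[0.996, -0.094, -0.001], [-0.094, -0.996, -0.001], [-0.001, 0.001, -1.0]]
contact_force: [0.6, -0.7, -1.0]
gripper_width: 0.0591
```

Run:
```python
from h import *
d=shot('scene','s6');cv2.imwrite('pics/s6b.png',cv2.resize(d['pixels'][180:260,265:345,::-1],None,fx=7,fy=7,interpolation=cv2.INTER_CUBIC))
```

```text
(no output)
```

View pics/s6b.png

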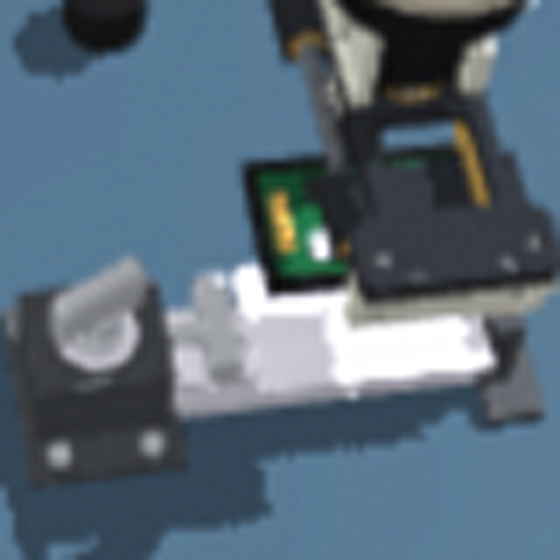

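Run:
```python
from h import *
d=bot.get_image('scene'); s=bot.sense(); print(s['tcp_pos'])
a=.095;R=np.array([[np.cos(a),-np.sin(a)],[np.sin(a),np.cos(a)]])
def hol(p): return R@(p[:2]-np.array([.5757,.065]))*1000
for n,u,v,z in [('TL',243,163,.1187),('BL',268,288,.1187),('plate TL',234,266,.038),('jawR',232,280,.05)]:
    p=at(d,((v+.5)/7-.5+180,(u+.5)/7-.5+265),z);print(n,p,hol(p))
```

```text
[0.57476003 0.06155223 0.11448855]
TL [0.54018885 0.02048052 0.1187    ] [-31.12803749 -47.68722683]
BL [0.59914433 0.01342962 0.1187    ] [ 28.23043917 -49.11398513]
plate TL [0.54047228 0.02270421 0.038     ] [-31.05681867 -45.44667607]
jawR [0.55377384 0.01704508 0.05      ] [-17.27842897 -49.81853988]
```

Request:
play_rows(commands="0.7 1 -25 0 0 0 0.4;0 0 -25 0 0 0 0.4;0 0 -10 0 0 0 0.4;0 0 0 0 0 0 0.4;0 0 -6 0 0 0 0.4;0 0 -3 0 0 0 0.4;0 0 0 0 0 0 0.4;0 0 0 0 0 0 0.4")

```text
t: 15.67
tcp_pos: [0.5762, 0.0637, 0.0463]
tool_rot: [[0.995, -0.095, 0.001], [-0.095, -0.995, 0.0], [0.001, -0.0, -1.0]]
contact_force: [-0.2, -0.1, -0.1]
gripper_width: 0.0594
```

Request:
play_rows(commands="0 1 0 0 0 0 0.4;0.1 1 0 0 0 0 0.4;0 0 0 0 0 0 0.4")

```text
t: 15.92
tcp_pos: [0.5762, 0.0646, 0.046]
tool_rot: [[0.995, -0.096, 0.001], [-0.096, -0.995, -0.001], [0.001, 0.001, -1.0]]
contact_force: [1.6, -4.8, -0.8]
gripper_width: 0.059
```

Request:
play_rows(commands="0.1 1 0 0 0 0 0.4;0 0 0 0 0 0 0.4")

```text
t: 16.08
tcp_pos: [0.5762, 0.0647, 0.0458]
tool_rot: [[0.995, -0.096, 0.0], [-0.096, -0.995, -0.002], [0.0, 0.002, -1.0]]
contact_force: [0.2, -7.4, -0.1]
gripper_width: 0.0596
```

Request:
play_rows(commands="-0.4 -2 0 0 0 0 0.4;0 0 -1 0 0 0 0.4;0 0 -1 0 0 0 0.4;0 0 0 0 0 0 0.4")

```text
t: 16.42
tcp_pos: [0.5758, 0.0647, 0.0438]
tool_rot: [[0.995, -0.095, 0.0], [-0.095, -0.995, -0.0], [0.0, 0.0, -1.0]]
contact_force: [0.5, -3.6, 2.0]
gripper_width: 0.0593
```

Request:
play_rows(commands="0 0 -0.3 0 0 0 0.4;0 0 0 0 0 0 0.75;0 0 0 0 0 0 0.75;0 0 0 0 0 0 0.75;0 0 -4 0 0 0 0.75;0 0 -3 0 0 0 0.75;0 0 0 0 0 0 0.6;0 0 0 0 0 0 0.5;0 0 0 0 0 0 0.5;0 0 0 0 0 0 0.5;0 0 0 0 0 0 0.5")

```text
t: 17.33
tcp_pos: [0.5754, 0.0646, 0.0361]
tool_rot: [[0.995, -0.095, -0.0], [-0.095, -0.995, -0.0], [-0.0, 0.0, -1.0]]
contact_force: [0.7, 0.6, -2.2]
gripper_width: 0.0597
```

Request:
play_rows(commands="0 0 0 0 0 0 0.7;0 0 0 0 0 0 0.8;0 0 0 0 0 0 0.9;0 0 20 0 0 0 1;0 0 35 0 0 0 1;0 0 35 0 0 0 1;0 25 10 0 0 0 1;0 30 0 0 0 0 1;0 30 0 0 0 0 1;0 20 0 0 0 0 1;0 0 0 0 0 0 1")

```text
t: 18.25
tcp_pos: [0.5747, 0.1761, 0.1372]
tool_rot: [[0.996, -0.089, 0.001], [-0.089, -0.996, 0.004], [0.001, -0.004, -1.0]]
contact_force: [-0.2, 0.7, 0.6]
gripper_width: 0.0918
```

Run:
```python
from h import *
for c,o,q in [('scene',(255,200),(95,60)),('top',(185,135),(90,50))]:
    d=shot(c,c+'7')
    cv2.imwrite(f'pics/{c}7b.png',cv2.resize(d['pixels'][o[1]:o[1]+q[1],o[0]:o[0]+q[0],::-1],None,fx=8,fy=8,interpolation=cv2.INTER_CUBIC))
    for r in bot.place_of(c,'wing')[:3]: print(c,np.round(r['centre'],1),r['conf'],at(d,r['centre'],.076))
```

```text
scene [224.8 278.3] 0.63 [ 0.57245014 -0.04813564  0.076     ]
scene [290.6 239.4] 0.44 [ 0.73891327 -0.19472464  0.076     ]
top [159.6 251.2] 0.47 [ 0.56482615 -0.05085765  0.076     ]
```

View pics/scene7b.png

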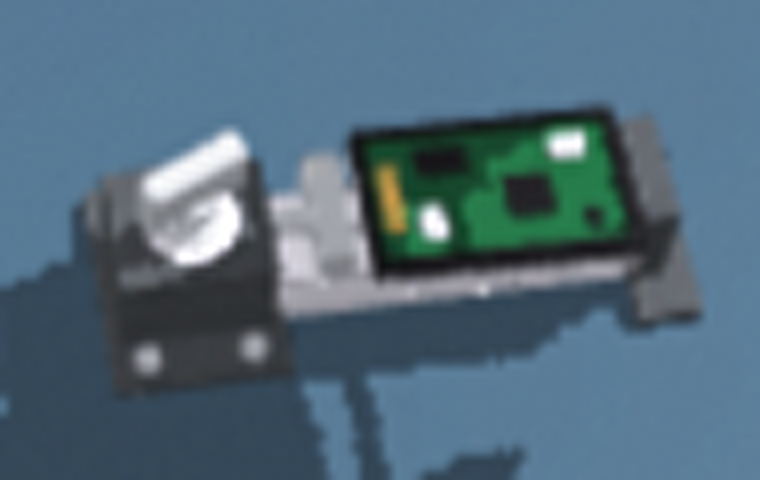

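View pics/top7b.png

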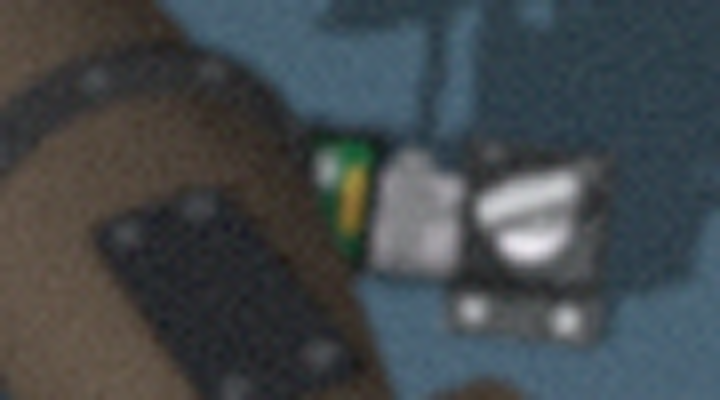

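Run:
```python
from h import *
from fit2 import s2
D={c:bot.get_image(c) for c in('scene','top')}
for c,pts in {'scene':[(143,188),(242,142),(193,165),(158,204),(248,158),(190,262),(190,225)],'top':[(482,210),(578,183),(530,198)]}.items():
    for u,v in pts:
        x,y=s2(c,u,v);print(c,u,v,at(D[c],(y,x),.09),at(D[c],(y,x),.05)[:2])
W=lambda c:0
for p in [(.565,-.0475,.09),(.565,-.0475,.062)]:
    for c in D:
        r,k=proj(D[c],p);o={'scene':(255,200),'top':(185,135)}[c];print(p,c,(k-o[0]+.5)*8,(r-o[1]+.5)*8)
# bar ends for angle guesses
for ang in (100,105,110,115,120):
    a=np.radians(ang);e=np.array([np.cos(a),np.sin(a),0])*.021
    out=[]
    for c in D:
        o={'scene':(255,200),'top':(185,135)}[c]
        q=[proj(D[c],np.array([.565,-.0475,.09])+s*e) for s in(1,-1)]
        dv=np.array(q[0])-np.array(q[1]);out.append((c,round(dv[0]/dv[1],3)))
    print(ang,out)
```

```text
scene 143 188 [ 0.57096442 -0.06534167  0.09      ] [ 0.54825898 -0.05892195]
scene 242 142 [ 0.56058608 -0.02627191  0.09      ] [ 0.53743759 -0.01818432]
scene 193 165 [ 0.56584084 -0.04572742  0.09      ] [ 0.54291667 -0.03847038]
scene 158 204 [ 0.57851446 -0.06177285  0.09      ] [ 0.55613132 -0.05520078]
scene 248 158 [ 0.5675127  -0.02592787  0.09      ] [ 0.5446599  -0.01782558]
scene 190 262 [ 0.60366278 -0.05663245  0.09      ] [ 0.58235321 -0.04984093]
scene 190 225 [ 0.58933071 -0.05291778  0.09      ] [ 0.56740931 -0.04596769]
top 482 210 [ 0.55672686 -0.03003955  0.09      ] [ 0.56652169 -0.0291252 ]
top 578 183 [ 0.56914977 -0.06933073  0.09      ] [ 0.57926329 -0.06942435]
top 530 198 [ 0.56229866 -0.04968745  0.09      ] [ 0.57223642 -0.04927715]
(0.565, -0.0475, 0.09) scene 188.0823893067618 164.50203017353851
(0.565, -0.0475, 0.09) top 525.3618475596681 191.9994681621779
(0.565, -0.0475, 0.062) scene 185.76572765086712 204.22916422773733
(0.565, -0.0475, 0.062) top 525.7193620370899 208.25742177713755
100 [('scene', np.float64(-0.372)), ('top', np.float64(-0.147))]
105 [('scene', np.float64(-0.467)), ('top', np.float64(-0.235))]
110 [('scene', np.float64(-0.571)), ('top', np.float64(-0.327))]
115 [('scene', np.float64(-0.689)), ('top', np.float64(-0.424))]
120 [('scene', np.float64(-0.825)), ('top', np.float64(-0.53))]
```

Request:
play_rows(commands="-1 -20 0 0 0 0.034 1;-1 -30 0 0 0 0.034 1;-1 -30 0 0 0 0.034 1;-1 -30 0 0 0 0.034 1;-1 -30 0 0 0 0.034 1;-1 -30 0 0 0 0.034 1;-1 -20 0 0 0 0.034 1;-1 -15 0 0 0 0.034 1;-1 -10 0 0 0 0.034 1;-1 -2 0 0 0 0.034 0.6;-1 0 0 0 0 0.034 0.5;0 0 0 0 0 0 0.5;0 0 0 0 0 0 0.5;0 0 0 0 0 0 0.5")

```text
t: 19.72
tcp_pos: [0.5645, -0.0477, 0.1363]
tool_rot: [[0.962, 0.274, 0.0], [0.274, -0.962, -0.0], [0.0, 0.0, -1.0]]
contact_force: [-0.8, 0.9, -0.6]
gripper_width: 0.063
```

Run:
```python
from h import *
s=bot.sense();print(s['tcp_pos'],np.arctan2(s['tool_rot'][1][0],s['tool_rot'][0][0]),s['q'],s['gripper_width'])
```

```text
[ 0.56452497 -0.0476606   0.13634643] 0.27721737085282894 [ 0.38312676  0.49529363 -0.54887175  1.79222167  0.31195749  0.94118395
 -0.02093111] 0.06300587989778014
```

Request:
play_rows(commands="0 0 -25 0 0 0 0.45;0 0 -25 0 0 0 0.4;0 0 -15 0 0 0 0.4;0 0 -6 0 0 0 0.4;0 0 0 0 0 0 0.4;0 0 0 0 0 0 0.4")

```text
t: 20.22
tcp_pos: [0.5649, -0.047, 0.0658]
tool_rot: [[0.961, 0.275, 0.0], [0.275, -0.961, 0.0], [0.0, -0.0, -1.0]]
contact_force: [-0.6, -0.1, 0.9]
gripper_width: 0.0368
```

Run:
```python
from h import *
s=bot.sense();print(s['tcp_pos'],s['contact_force'])
d=shot('scene','s8');cv2.imwrite('pics/s8b.png',cv2.resize(d['pixels'][190:260,255:325,::-1],None,fx=8,fy=8,interpolation=cv2.INTER_CUBIC))
```

```text
[ 0.56489324 -0.04702832  0.06577479] [-0.55043054 -0.08895117  0.89457809]
```

View pics/s8b.png

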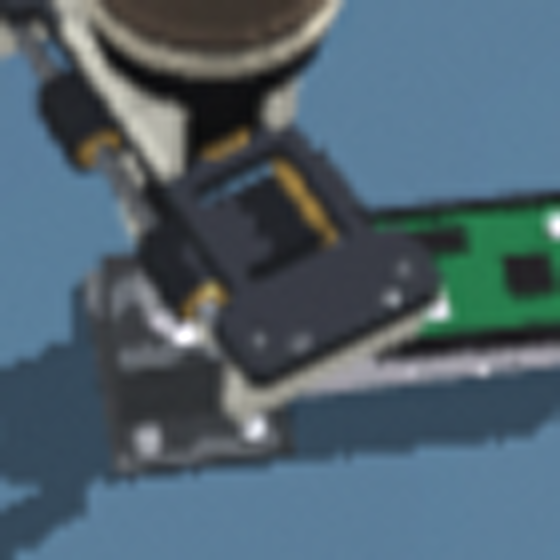

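Request:
play_rows(commands="0 0 0 0 0 0 0.2;0 0 0 0 0 0 0.18;0 0 0 0 0 0 0.16;0 0 0 0 0 0 0.16;0 0 0 0 0 0 0.16;0 0 0 0 0 0 0.16")

```text
t: 20.77
tcp_pos: [0.5654, -0.0473, 0.066]
tool_rot: [[0.961, 0.275, 0.002], [0.275, -0.961, -0.0], [0.002, 0.0, -1.0]]
contact_force: [0.3, 0.5, 5.6]
gripper_width: 0.0179
```

Request:
play_rows(commands="0 0 0 0 0 0 0.16;0 0 0 0 0 0 0.16")

```text
t: 20.93
tcp_pos: [0.5654, -0.0472, 0.066]
tool_rot: [[0.961, 0.275, 0.002], [0.275, -0.961, -0.0], [0.002, 0.0, -1.0]]
contact_force: [0.9, -0.5, 5.4]
gripper_width: 0.0175
```

Run:
```python
from h import *
s=bot.sense();print(s['tcp_pos'],s['contact_force'],s['moment'],s['gripper_width'])
```

```text
[ 0.56536048 -0.04721025  0.0659616 ] [ 0.85721296 -0.53005966  5.44708061] [-0.01341476 -0.38454325  0.04103825] 0.01750635227376889
```

Request:
play_rows(commands="0 0 4 0 0 0 0.16;0 0 0 0 0 0 0.16;0 0 0 0 0 0 0.16")

```text
t: 21.18
tcp_pos: [0.565, -0.0471, 0.068]
tool_rot: [[0.961, 0.275, 0.0], [0.275, -0.961, 0.001], [0.001, -0.001, -1.0]]
contact_force: [9.0, 1.7, -17.0]
gripper_width: 0.0168
```

Run:
```python
from h import *
s=bot.sense();print(s['tcp_pos'],s['contact_force'],s['moment'],s['gripper_width'])
```

```text
[ 0.56502698 -0.04711404  0.06797064] [  8.95538645   1.70053324 -17.04443719] [ 2.54010441e-01 -2.09740889e+00  2.08003117e-03] 0.01684437518089182
```

Request:
play_rows(commands="0 0 0 0 0 0 0.3;0 0 0 0 0 0 0.3;0 0 0 0 0 0 0.3;0 0 1 0 0 0 0.2;0 0 0 0 0 0 0.14;0 0 0 0 0 0 0.14;0 0 0 0 0 0 0.14;0 0 0 0 0 0 0.14")

```text
t: 21.85
tcp_pos: [0.5652, -0.0471, 0.0706]
tool_rot: [[0.961, 0.275, 0.001], [0.275, -0.961, 0.0], [0.001, 0.0, -1.0]]
contact_force: [2.3, -0.5, -1.1]
gripper_width: 0.0131
```

Run:
```python
from h import *
s=bot.sense();print(s['tcp_pos'],s['contact_force'],s['moment'],s['gripper_width'])
d=shot('scene','s9');cv2.imwrite('pics/s9b.png',cv2.resize(d['pixels'][190:260,255:325,::-1],None,fx=8,fy=8,interpolation=cv2.INTER_CUBIC))
```

```text
[ 0.565205   -0.04713367  0.07058214] [ 2.31131954 -0.48048434 -1.1186789 ] [ 0.12147407 -0.67268407 -0.02701365] 0.01313346930869765
```

View pics/s9b.png

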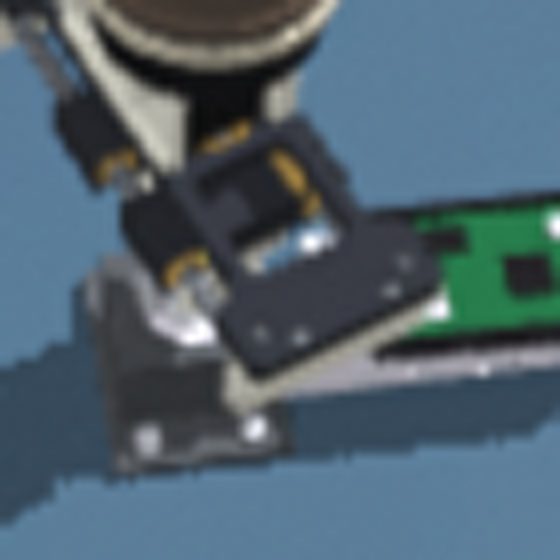

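Request:
play_rows(commands="0 0 0 0 0 0 0.08;0 0 0 0 0 0 0.05;0 0 0 0 0 0 0;0 0 0 0 0 0 0")

```text
t: 22.23
tcp_pos: [0.5653, -0.0472, 0.0706]
tool_rot: [[0.961, 0.275, 0.001], [0.275, -0.961, 0.0], [0.001, 0.0, -1.0]]
contact_force: [5.3, 1.2, -1.2]
gripper_width: 0.0116
```

Run:
```python
from h import *
s=bot.sense();print(s['tcp_pos'],s['contact_force'],s['moment'],s['gripper_width'],s['q'])
```

```text
[ 0.56527992 -0.04715176  0.07055663] [ 5.28368394  1.21361487 -1.18662026] [ 0.11220081 -1.27910118 -0.00678997] 0.011567746480666217 [ 0.35062854  0.57524921 -0.51050309  1.85186034  0.37576418  0.8096122
 -0.07501179]
```

Request:
play_rows(commands="0.6 0.2 0 0 0 -0.05 0;0 0 0 0 0 -0.1 0;0 0 0 0 0 -0.1 0;0 0 0 0 0 -0.1 0;0 0 0 0 0 -0.1 0;0 0 0 0 0 -0.1 0;0 0 0 0 0 -0.1 0;0 0 0 0 0 -0.1 0;0 0 0 0 0 -0.1 0;0 0 0 0 0 -0.1 0;0 0 0 0 0 -0.05 0")

```text
t: 23.15
tcp_pos: [0.565, -0.0471, 0.0705]
tool_rot: [[0.747, -0.664, -0.0], [-0.664, -0.747, -0.0], [-0.0, 0.0, -1.0]]
contact_force: [2.0, 0.5, 1.2]
gripper_width: 0.0118
```

```bash
cat > st.py <<'E'
from h import *
s=bot.sense();print(round(s['t'],2),np.round(s['tcp_pos'],4),'yaw',round(np.arctan2(s['tool_rot'][1][0],s['tool_rot'][0][0]),4),'F',np.round(s['contact_force'],1),'M',np.round(s['moment'],3),s['gripper_width'],'q',np.round(s['q'],2))
E
python3 st.py
```

```text
23.15 [ 0.565  -0.0471  0.0705] yaw -0.7268 F [2.  0.5 1.2] M [ 0.013 -0.567  0.05 ] 0.01184085957450677 q [ 0.17  0.53 -0.25  1.87  0.18  0.76 -0.91]
```

Request:
play_rows(commands="0 0 0 0 0 -0.1 0;0 0 0 0 0 -0.1 0;0 0 0 0 0 -0.1 0;0 0 0 0 0 -0.1 0;0 0 0 0 0 -0.1 0;0 0 0 0 0 0 0")

```text
t: 23.65
tcp_pos: [0.5649, -0.047, 0.0705]
tool_rot: [[0.338, -0.941, -0.0], [-0.941, -0.338, -0.0], [0.0, 0.0, -1.0]]
contact_force: [1.6, -0.1, 3.1]
gripper_width: 0.0117
```

```bash
python3 st.py
```

```text
23.65 [ 0.5649 -0.047   0.0705] yaw -1.2258 F [ 1.6 -0.1  3.1] M [ 0.042 -0.335 -0.093] 0.011695059581425455 q [ 0.07  0.52 -0.11  1.88  0.08  0.75 -1.32]
```

Request:
play_rows(commands="0 0 0 0 0 -0.06 0;0 0 0 0 0 -0.06 0;0 0 0 0 0 -0.06 0")

```text
t: 23.9
tcp_pos: [0.5649, -0.047, 0.0705]
tool_rot: [[0.17, -0.985, -0.0], [-0.985, -0.17, 0.0], [-0.0, 0.0, -1.0]]
contact_force: [1.1, 0.5, 3.3]
gripper_width: 0.0117
```

```bash
python3 st.py
```

```text
23.9 [ 0.5649 -0.047   0.0705] yaw -1.4002 F [1.1 0.5 3.3] M [ 0.143 -0.255  0.056] 0.011671755516049433 q [ 0.04  0.52 -0.07  1.88  0.05  0.74 -1.46]
```

Request:
play_rows(commands="0 0 0 0 0 -0.06 0;0 0 0 0 0 -0.06 0;0 0 0 0 0 -0.06 0")

```text
t: 24.15
tcp_pos: [0.5649, -0.0469, 0.0705]
tool_rot: [[-0.009, -1.0, -0.0], [-1.0, 0.009, 0.0], [-0.0, 0.0, -1.0]]
contact_force: [1.1, 0.4, 3.8]
gripper_width: 0.012
```

```bash
python3 st.py
```

```text
24.15 [ 0.5649 -0.0469  0.0705] yaw -1.5798 F [1.1 0.4 3.8] M [ 0.078 -0.217  0.545] 0.012040241502956184 q [ 0.    0.52 -0.02  1.88  0.01  0.74 -1.6 ]
```

Request:
play_rows(commands="0 0 0 0 0 0 0;0 0 0 0 0 0 0")

```text
t: 24.32
tcp_pos: [0.5649, -0.047, 0.0705]
tool_rot: [[-0.005, -1.0, -0.0], [-1.0, 0.005, -0.0], [0.0, 0.0, -1.0]]
contact_force: [-0.4, 0.5, 4.0]
gripper_width: 0.0123
```

```bash
python3 st.py
python3 - <<'E'
from h import *
d=shot('scene','s10');cv2.imwrite('pics/s10b.png',cv2.resize(d['pixels'][190:260,255:345,::-1],None,fx=8,fy=8,interpolation=cv2.INTER_CUBIC))
E
```

```text
24.32 [ 0.5649 -0.047   0.0705] yaw -1.5763 F [-0.4  0.5  4. ] M [ 0.09  -0.038  0.487] 0.012295237526647075 q [ 0.    0.52 -0.02  1.88  0.01  0.74 -1.6 ]
```

View pics/s10b.png

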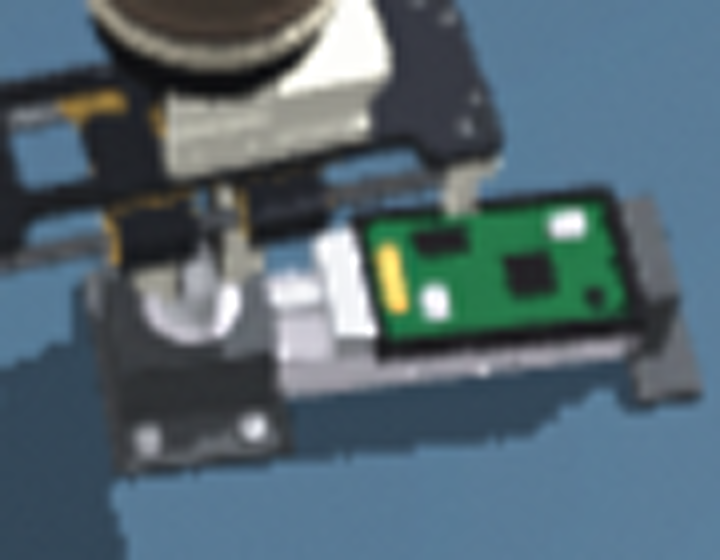

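Request:
play_rows(commands="0 0 0 0 0 0.03 0;0 0 0 0 0 0 0")

```text
t: 24.53
tcp_pos: [0.5649, -0.047, 0.0705]
tool_rot: [[0.025, -1.0, -0.0], [-1.0, -0.025, 0.0], [-0.0, 0.0, -1.0]]
contact_force: [0.6, -0.3, 4.9]
gripper_width: 0.0118
```

```bash
python3 st.py
```

```text
24.53 [ 0.5649 -0.047   0.0705] yaw -1.5462 F [ 0.6 -0.3  4.9] M [0.183 0.046 0.212] 0.011780992157445604 q [ 0.01  0.52 -0.03  1.88  0.02  0.74 -1.58]
```

Request:
play_rows(commands="0 0 0 0 0 0.03 0;0 0 0 0 0 0 0")

```text
t: 24.7
tcp_pos: [0.5649, -0.047, 0.0705]
tool_rot: [[0.054, -0.999, -0.0], [-0.999, -0.054, 0.0], [-0.0, 0.0, -1.0]]
contact_force: [-0.9, 0.6, 5.6]
gripper_width: 0.012
```

```bash
python3 st.py
```

```text
24.7 [ 0.5649 -0.047   0.0705] yaw -1.5167 F [-0.9  0.6  5.6] M [0.302 0.024 0.055] 0.011991455334714006 q [ 0.02  0.52 -0.04  1.88  0.03  0.74 -1.55]
```

Request:
play_rows(commands="0 0 0 0 0 0.053 0;0 0 0 0 0 0.1 0;0 0 0 0 0 0.1 0;0 0 0 0 0 0.1 0;0 0 0 0 0 0.1 0;0 0 0 0 0 0.1 0;0 0 0 0 0 0.1 0;0 0 0 0 0 0.1 0;0 0 0 0 0 0.1 0;0 0 0 0 0 0.1 0;0 0 0 0 0 0.1 0;0 0 0 0 0 0.1 0;0 0 0 0 0 0.1 0;0 0 0 0 0 0.1 0;0 0 0 0 0 0.1 0;0 0 0 0 0 0.06 0;0 0 0 0 0 0.04 0;0 0 0 0 0 0.02 0;0 0 0 0 0 0 0;0 0 0 0 0 0 0")

```text
t: 26.37
tcp_pos: [0.5653, -0.0472, 0.0705]
tool_rot: [[0.999, 0.052, 0.0], [0.052, -0.999, 0.0], [0.0, -0.0, -1.0]]
contact_force: [1.7, -0.4, 5.0]
gripper_width: 0.0118
```

```bash
python3 st.py
python3 - <<'E'
from h import *
d=shot('scene','s11');cv2.imwrite('pics/s11b.png',cv2.resize(d['pixels'][190:260,255:345,::-1],None,fx=8,fy=8,interpolation=cv2.INTER_CUBIC))
E
```

```text
26.37 [ 0.5653 -0.0472  0.0705] yaw 0.0517 F [ 1.7 -0.4  5. ] M [ 0.02  -0.334  0.065] 0.01177234281677164 q [ 0.31  0.56 -0.45  1.85  0.33  0.8  -0.26]
```

View pics/s11b.png

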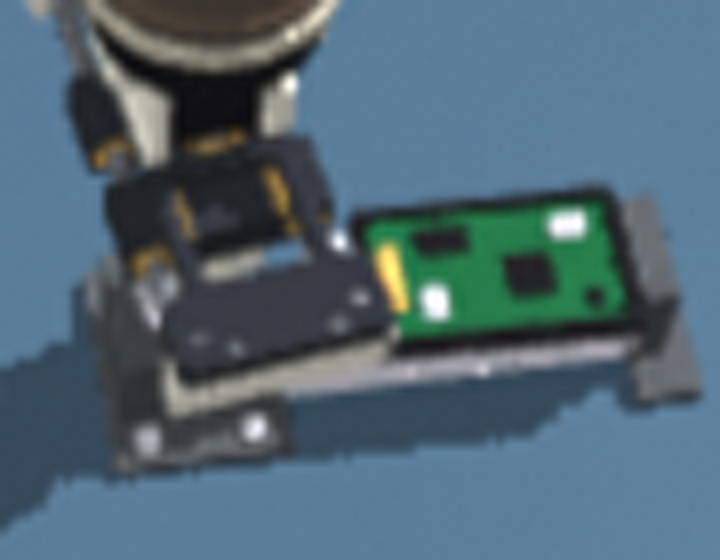

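```bash
python3 - <<'E'
from h import *
d=shot('top','t11');cv2.imwrite('pics/t11b.png',cv2.resize(d['pixels'][125:195,180:280,::-1],None,fx=7,fy=7,interpolation=cv2.INTER_CUBIC))
E
python3 st.py
```

```text
26.47 [ 0.5653 -0.0472  0.0705] yaw 0.0515 F [0.7 0.3 5.8] M [-0.01  -0.381  0.053] 0.011870718875264946 q [ 0.31  0.56 -0.45  1.85  0.33  0.8  -0.26]
```

View pics/t11b.png

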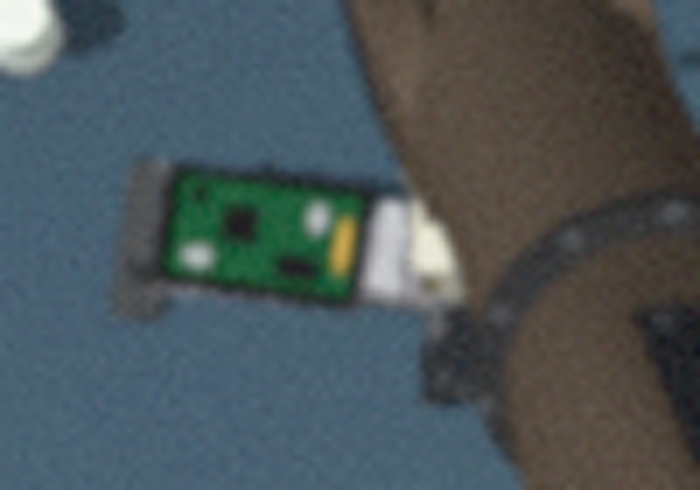

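The carrier sits squarely on the plate, flush with the end stop. The jaw has backed off, and the grip on the wing is steady.

```bash
python3 -c "
from plant import bot
print(bot.close_job())"
```

```text
the job is handed in; nothing more can be done
None
```

I handed the job in at about 26.5 s, and no check failed outright. The plate is on the bed with the small black-framed green carrier on top of it. The thumbscrew is turned to its stop, backed off a quarter turn, and still gripped and held.

- **Stack:** I pushed both parts gently against the end stop until they touched it. I then squeezed them together across their width, so their edges line up. I had centred the gripper by closing it on the bed bar. The last pictures show the stack square and flush with the end stop.
- **Thumbscrew:** It turned about 1.8 rad clockwise, within the expected 1.6–2.6. The moment then rose from roughly 0.06 to 0.5 N m, and a picture showed the jaw up against the carrier. I took that as seated, at a tool yaw of about −1.515 rad (uncertain by about 0.01), and backed off about 1.567 rad.
- **Forces:** The last reading showed a small steady upward force of 5–6 N on the tool, well inside the limits.

**Less certain:**
- My only evidence that the screw seated is the moment rise, the jaw picture and the turn angle; I had no direct reading of its angle.
- The two cameras disagreed by about 4 mm along the holder's length, so I relied on contact with the end stop for that direction.
- My first grip on the wing caught at a width of about 17 mm, apparently on a collar below it, so I opened and gripped again about 5 mm higher.

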